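# Load the bead separator and hold its magnets up

## Robot

A 6-joint arm with a two-finger parallel gripper is mounted at the origin on the work surface. World frame = base frame: x ahead of the robot, y to its left, z up, the work surface at z = 0. Lengths are in m, angles in rad, forces in N, time in s.
With the tool pointing down it reaches from about 0.225 to 0.725 m from the base axis. Payload 3.1 kg.
Tool frame: the origin (TCP) lies on the centre line of the jaws, within the pads' length; the fingertips stand 11 mm ahead of it and the grasp point (between the pads) lies 8 mm behind it; y points along the fingers, x is the direction in which the jaws open and shut, and the axes are right-handed (so a half turn about y gives the same grasp; the last joint's range is limited). The gripper opens to 85 mm and grips with 20 to 120 N. Pads are 22 mm wide; open, the fingers measure 114 mm over their backs; the gripper's body (76 mm by 85 mm) begins 54 mm behind the grasp point. The pads swing forward as they close: fully open they stand 13 mm farther back than shut.
Start: joints at [1.093, 0.048, 0.099, 1.622, 0, 1.443], TCP at [0.18, 0.493, 0.242] pointing down, gripper open.
Joint ranges: [-2.91, 2.91], [-0.99, 1.94], [-1.21, 1.42], [-2.12, 2.29], [-1.49, 1.47], [-3.14, 3.14]. Speed limits (rad/s): [2.79, 2.79, 3.14, 3.14, 3.14, 3.14].

## Interface

Orientations are given as a 3x3 rotation matrix whose columns are the frame's x, y, z axes.
In Python, from rig import r, get_image, models gives the robot as it stands. The module is installed in compiled form; this text tells all that it offers.
- The arm moves only by the shell command python3 -m handwheel 'ROWS' [FORCE]. ROWS is JSON, a list of rows, each a list of 7 numbers: the opening, from 0 (shut) to 1 (fully open), then the shift along the tool's x, y, z in m, then the turn, a rotation vector about the tool's x, y, z in rad. A call has 1 to 12 rows; each row shifts and turns the commanded pose from where the row before left it, along the tool's axes as they then stand; what a row does not reach is not made up. A row lasts 1/10 s, in which the tool goes at most 50 mm and 8.59 degrees, less where a joint would pass 70% of its speed; a pose out of reach is approached as far as the arm can. A call with a gripper value outside its range is refused whole. The fingers move at their own pace and stop on an object; FORCE is the grip in N (left out, the last holds). Time passes only in rows, so rows that do not move let the fingers close. It gives the time, the measured TCP pose, the force and the opening at its end, in the units of the state.
- r.state(): the state, without advancing time (a new reading comes with each control period).
- get_image(name): name is "side" or "top" or "wrist"; returns a dict with "image" (420x560x3 uint8, red, green, blue), "range_z" (420x560 float32, m along the optical axis (not along the pixel's ray), 0 where there is no reading), "intrinsics" (3x3 intrinsics, pixels), "k1" (the pictures are not rectified: a ray, as slopes to the right and down, at radius r is drawn at 1 + k1 r^2 times it, then the intrinsics apply), "R" (3x3) and "t" (3): a world point X has camera coordinates R X + t. Camera axes: x right, y down, z forward; pixel columns grow to the right and rows downward; lengths in m; the calibration is good to about 2 mm. A picture is of the moment at which its call begins.
- r.job_done(): hands the job in, once; it reports no verdict.
Trained networks look in a picture, given as the dict that the camera call returned (one of the last four; its "shot" number tells which), for a name from the list of things; names that differ only in an ending like _2 or _b are one class to them, and where a whole thing is asked for, a point or a joint stands for the part that bears it (a point fixed in the world has none). Each returns a list of dicts, best first, with "p" (0 to 1); they miss things now and then, are a little off and sometimes report something else, mostly with a low value. They report only what shows in the picture. A call takes as long as a camera call. They do not tell look-alikes from the thing itself.
- models.boxes_of(picture, name): "bbox" ([left, top, width, height] in pixels, round what is visible of it).
- models.silhouettes(picture, name): "pixels" (420x560 bool, what is visible of it) and "bbox" ([left, top, width, height] in pixels, round what is visible of it).
The state is a dict: "t": time; "qpos": joint angles; "joint_velocities": joint speeds; "effort": joint torques, N m; "eef_pos": TCP position; "orientation": TCP orientation; "force": force on the tool from outside, world axes, zero at the start; "torque": the same for the moment, N m; "grip_width": opening from 0.0 (shut) to 1.0 (fully open).
Only numpy, scipy, OpenCV 4.12 (cv2) and the standard library are available. Lean on these libraries where they do the work, as an engineer would, in place of code of your own. Each camera call takes 0.05 s, during which the arm holds its last target.

## Task

Build the bead-separation pile on the magnetic separator: set the blue support frame flat in the nest on its deck, then the orange sample plate squarely on top of the frame with all edges flush, setting both down rather than dropping them and keeping the plate level. Then swing the red-gripped cam lever up to the cam's highest lift (lever standing straight up, in line with the red index line) and keep hold of it there: the lever springs back if let go, so finish while still holding it with the magnets up. Leave everything else on the bench where it stands.

Things in the scene. Friction and masses are not known exactly. Their poses are not given: they have to be found in the camera images.
- separator: Magnetic separator, a fixed open-framed bench device; origin on the bench under the nest's centre, axes as the nest's. Aluminium deck 140 x 140 mm, top 82 mm above the bench, with a 46 x 66 mm window through which the magnets rise; steel foot 170 (x) x 156 (y) mm. The cam lever is outside its -y side; a red index line above the shaft marks straight up.
- nest (a point): Centre of the nest, on the deck's top; z up. It takes a footprint of 60 mm (x) by 80 mm (y) between four black corner lips 5 mm high, with 2.5 mm play on every side. The middle 46 mm of each long side has no lip, so fingers holding a part across its 60 mm width pass between the lips.
- frame_mid (a point): Centre of the loose blue support frame, half-way up: a metal ring 60 mm (x) x 80 mm (y) x 12 mm high, walls 7 mm, window 46 x 66 mm, about 110 g; z up, x across its short side. It starts flat on the bench. Either way round is right. Seated in the nest, this point is 6 mm above the nest point.
- plate_mid (a point): Centre of the loose orange sample plate, half-way up: 48 white wells, 60 mm (x) x 80 mm (y) x 26 mm high, straight sides, hollow below, about 80 g; z up, x across its short side. It starts flat on the bench. Either way round is right. On the seated frame this point is 25 mm above the nest point. The like plate in green is not the one.
- lever_grip (a point): Centre of the cam lever's red grip: a round bar 16 mm in diameter, 50 mm long, parallel to the nest's y, standing out to -y from the end of the steel arm, which begins 25 mm from this point. At rest it is 60 mm above the bench. It can be pinched from above across the bar (fingers closing along the nest's x) and may turn in the fingers as the lever swings.
- lever_pivot (a point): Point on the axis of the cam shaft, level along the axis with the grip's centre: 40 mm above the bench, 116 mm from the nest's centre towards its -y. The axis runs along the nest's y; the grip's centre circles this point at 120 mm in an upright plane.
- cam_lever (a joint): Lever angle in rad: 0 at rest (arm towards the nest's -x, 0.17 rad above level), growing as the grip is raised and goes over towards +x. Highest lift at 1.40, arm straight up; beyond that the magnets sink again; stop at 2.1. A return spring always pulls it back to 0: about 2 N at the grip at rest, 4 N at the highest lift.
- magnet_lift (a joint): Height of the magnet block above its rest in m: 0 at rest, 0.0116 at the cam's highest lift. Moved by the cam lever only.
- sample_plate: The same orange sample plate, origin at the centre of its underside.
- support_frame: The same blue support frame, origin at the centre of its underside.
- spent_plate: Bystander: green spent plate, 60 x 80 x 26 mm. Leave alone.
- buffer_bottle: Bystander: glass bottle with blue cap, 60 mm in diameter, 120 mm high.
- bead_vial: Bystander: amber jar with yellow cap, 32 mm in diameter, 55 mm high.
- waste_bowl: Bystander: small blue bowl, 80 mm in diameter, 35 mm high.
- tip_box: Bystander: grey pipette-tip box, 82 x 122 x 49 mm.
- beaker: Bystander: glass beaker, 70 mm in diameter, 90 mm high.
- pipette: Bystander: pipette lying on the bench, about 210 mm long along its x, 30 mm high.
Not all that is in view belongs to the job. Of the things like the support_frame, leave any that is yellow; of the rest the larger one is meant.

How it is judged:
On the way, in this order (a step that is already met when the one before it is completed fails the run):
1. the support frame lies flat in the nest, let go (horizontal distance between frame_mid and nest below 0.005 m and angle between the y axis of frame_mid and the y axis of nest, either way round below 0.1 rad and z of frame_mid in the frame of nest between 0.003 and 0.0085 m and angle between frame_mid's own z axis and vertical below 0.05 rad and contact force between the fingers and support_frame below 0.1 N and linear speed of support_frame below 0.02 m/s), for 0.2 s.
2. the sample plate sits squarely on the seated frame, let go, the lever still down (horizontal distance between frame_mid and nest below 0.005 m and angle between the y axis of frame_mid and the y axis of nest, either way round below 0.1 rad and z of frame_mid in the frame of nest between 0.003 and 0.0085 m and angle between each of frame_mid, plate_mid's own z axis and vertical below 0.05 rad and horizontal distance between plate_mid and frame_mid below 0.004 m and angle between the y axis of plate_mid and the y axis of frame_mid, either way round below 0.1 rad and z of plate_mid in the frame of nest between 0.022 and 0.0275 m and contact force between the fingers and sample_plate below 0.1 N and linear speed of sample_plate below 0.02 m/s and value of joint cam_lever below 0.3 rad), for 0.2 s.
At the end, for the whole second after the job is handed in: Frame flat between the nest's lips; plate level on it, centred within 4 mm and square within 0.1 rad; both let go and still. The fingers hold the lever (over 1 N), still, within 0.14 rad of the cam's highest lift at 1.40, magnets at least 11 mm up (all of step 1 and horizontal distance between plate_mid and frame_mid below 0.004 m and angle between the y axis of plate_mid and the y axis of frame_mid, either way round below 0.1 rad and z of plate_mid in the frame of nest between 0.022 and 0.0275 m and angle between plate_mid's own z axis and vertical below 0.05 rad and contact force between the fingers and sample_plate below 0.1 N and linear speed of sample_plate below 0.02 m/s and value of joint cam_lever between 1.26 and 1.54 rad and value of joint magnet_lift above 0.011 m and velocity of joint cam_lever between -0.1 and 0.1 rad/s and contact force between the fingers and cam_lever above 1 N); the arm keeps its last pose, push and grip.
It fails at once if a bystander is moved by more than 30 mm (distance of any of spent_plate, buffer_bottle, bead_vial, waste_bowl, tip_box, beaker, pipette from where it was at the start of the episode above 0.03 m).
It fails at once if the sample plate is tipped by more than 0.35 rad (angle between plate_mid's own z axis and vertical above 0.35 rad).
It fails at once if the plate or the frame is dropped (falls free by more than about 15 mm) ((linear speed of sample_plate above 0.5 m/s and contact force between the fingers and sample_plate below 0.05 N) or (linear speed of support_frame above 0.5 m/s and contact force between the fingers and support_frame below 0.05 N)).
It also fails if it takes over 64 s, if anything falls off the work surface, if the arm or the gripper's body presses on something with over 40 N, if the wrist force passes 120 N, or if a joint passes its speed limit or range.

## Working session

There is one attempt and no reset: what is moved stays moved. The work goes in short steps, Python scripts to look and compute and a shell command to move; the robot and the scene stay as the last step left them, time stands still between calls to the robot, and variables do not carry over. Pictures are saved under pics/ and viewed, and the job is handed in when it is done.

```bash
mkdir -p pics
cat > h.py <<'E'
import numpy as np, cv2
from rig import r, get_image, models
def save(d,name): cv2.imwrite('pics/'+name+'.png', d['image'][:,:,::-1])
def pts(d,mask=None):
    z=d['range_z']; K=np.array(d['intrinsics']); k1=d['k1']
    v,u=np.nonzero((z>0)&(mask if mask is not None else True))
    xd=(u-K[0,2])/K[0,0]; yd=(v-K[1,2])/K[1,1]
    x,y=xd.copy(),yd.copy()
    for _ in range(10):
        f=1+k1*(x*x+y*y); x=xd/f; y=yd/f
    Z=z[v,u]; P=np.stack([x*Z,y*Z,Z],1)
    return (P-np.array(d['t']))@np.array(d['R']),u,v
def proj(d,X):
    K=np.array(d['intrinsics']); c=np.array(d['R'])@np.array(X)+np.array(d['t'])
    x,y=c[0]/c[2],c[1]/c[2]; f=1+d['k1']*(x*x+y*y)
    return K[0,0]*x*f+K[0,2],K[1,1]*y*f+K[1,2]
E
python3 - <<'E'
from h import *
s=r.state(); print({k:np.round(v,3).tolist() for k,v in s.items()})
for n in ['side','top','wrist']:
    d=get_image(n); save(d,n+'0'); print(n,np.round(d['intrinsics'],1).tolist(),d['k1'],np.round(d['R'],3).tolist(),np.round(d['t'],3))
    for o in ['separator','support_frame','sample_plate','lever_grip','tip_box']:
        print(o,[(round(b['p'],2),np.round(b['bbox']).tolist()) for b in models.boxes_of(d,o)])
E
```

```text
{'t': 0.0, 'qpos': [1.093, 0.049, 0.098, 1.622, -0.0, 1.443], 'joint_velocities': [-0.003, 0.001, 0.001, -0.0, -0.001, 0.002], 'effort': [-0.0, -33.879, 32.001, 0.02, -0.0, 0.0], 'eef_pos': [0.18, 0.493, 0.241], 'orientation': [[0.343, -0.001, -0.939], [0.939, -0.002, 0.343], [-0.002, -1.0, 0.0]], 'force': [0.136, 0.164, 0.248], 'torque': [0.011, -0.012, -0.019], 'grip_width': 1.003}
side [[479.4, 0.0, 284.6], [0.0, 479.4, 213.5], [0.0, 0.0, 1.0]] -0.11749826803369759 [[-0.945, -0.327, -0.001], [-0.163, 0.474, -0.865], [0.283, -0.818, -0.501]] [0.547 0.157 1.174]
separator [(0.93, [257.0, 168.0, 92.0, 54.0])]
support_frame [(0.72, [325.0, 300.0, 25.0, 27.0]), (0.63, [235.0, 291.0, 28.0, 27.0])]
sample_plate [(0.95, [285.0, 253.0, 41.0, 35.0])]
lever_grip [(0.61, [277.0, 176.0, 74.0, 36.0])]
tip_box [(0.91, [297.0, 147.0, 34.0, 28.0])]
top [[385.6, 0.0, 279.4], [0.0, 385.6, 207.4], [0.0, 0.0, 1.0]] -0.11246070700730817 [[-0.017, -0.999, -0.035], [-0.999, 0.018, -0.041], [0.041, 0.035, -0.999]] [0.018 0.56  1.089]
separator [(0.89, [315.0, 157.0, 77.0, 80.0])]
support_frame [(0.73, [167.0, 197.0, 28.0, 27.0]), (0.7, [175.0, 263.0, 31.0, 26.0])]
sample_plate [(0.67, [220.0, 221.0, 31.0, 30.0])]
lever_grip [(0.8, [317.0, 186.0, 76.0, 55.0])]
tip_box [(0.85, [422.0, 160.0, 46.0, 36.0])]
wrist [[319.5, 0.0, 280.6], [0.0, 319.5, 205.2], [0.0, 0.0, 1.0]] -0.014585186598704798 [[0.343, 0.939, -0.0], [0.9, -0.329, 0.286], [0.269, -0.098, -0.958]] [-0.524 -0.036  0.378]
separator []
support_frame [(0.92, [169.0, 323.0, 39.0, 43.0])]
sample_plate [(0.57, [100.0, 415.0, 22.0, 5.0])]
lever_grip []
tip_box []
```

View pics/top0.png

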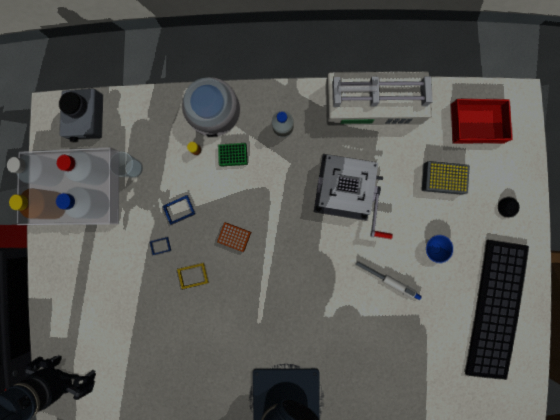

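View pics/side0.png

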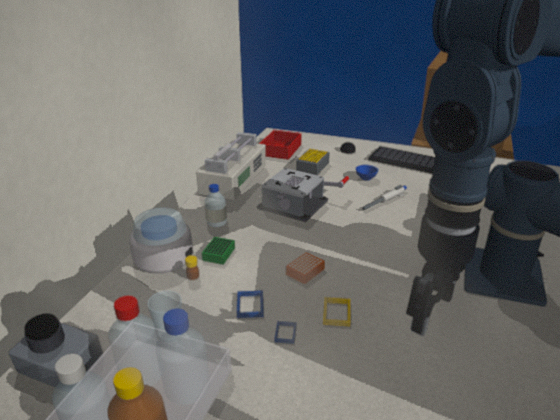

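View pics/wrist0.png

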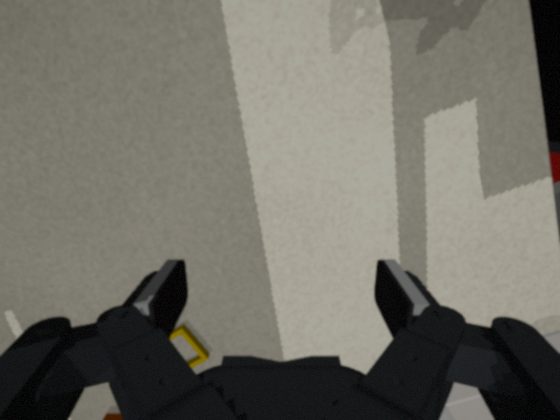

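```bash
cat >> h.py <<'E'
def rect(P):
    (c,wh,a)=cv2.minAreaRect(P[:,:2].astype(np.float32)*1000)
    if wh[0]>wh[1]: a=a+90; wh=wh[::-1]   # a: direction of short side (x)
    a=(a+90)%180-90
    return np.round(c,1),np.round(wh,1),round(a,1)   # centre mm, (short,long), deg of short axis
E
python3 - <<'E'
from h import *
d=get_image('top')
hsv=cv2.cvtColor(d['image'],cv2.COLOR_RGB2HSV)
for o in ['support_frame','sample_plate','separator','lever_grip','spent_plate','beaker','buffer_bottle','pipette','waste_bowl','tip_box','bead_vial']:
    for m in models.silhouettes(d,o)[:4]:
        M=m['pixels']
        P,u,v=pts(d,M)
        print(o,round(m['p'],2),m['bbox'],rect(P[P[:,2]>0.004]) if (P[:,2]>.004).sum()>5 else None,np.round(np.percentile(P[:,2],[5,50,95]),4))
P,u,v=pts(d)
S=(P[:,2]>0.074)&(P[:,2]<0.092)&(u>300)&(u<400)&(v>140)&(v<230)
print('deck',rect(P[S]),np.percentile(P[S][:,2],[10,50,90]))
# red grip
M=((hsv[...,0]<8)|(hsv[...,0]>172))&(hsv[...,1]>150)&(hsv[...,2]>80); M[:,:360]=0;M[:,400:]=0;M[:170]=0
P,u,v=pts(d,M); print('grip',rect(P),P.mean(0),len(P),np.percentile(P[:,2],[10,90]))
# bench flatness
P,u,v=pts(d); B=(abs(P[:,2])<.01); A=np.c_[P[B][:,:2],np.ones(B.sum())]; print(np.linalg.lstsq(A,P[B][:,2],rcond=None)[0])
E
```

```text
support_frame 0.8 [176.9, 262.2, 32.3, 26.8] (array([368.1, 263.8]), array([60.7, 80.5]), 12.2) [0.0009 0.0122 0.016 ]
support_frame 0.57 [147.8, 237.2, 22.6, 15.7] (array([455.2, 359.4]), array([41.8, 54.7]), 11.3) [0.0029 0.0089 0.0128]
sample_plate 0.9 [218.0, 221.2, 31.6, 31.2] (array([479.8, 139.3]), array([58.2, 80.4]), -21.3) [0.0233 0.027  0.0302]
separator 0.81 [314.7, 156.8, 78.0, 81.3] (array([ 590.6, -205.8]), array([213.1, 219.2]), -10.1) [0.0107 0.0818 0.0861]
lever_grip 0.87 [316.4, 187.3, 78.3, 55.7] (array([ 571. , -221.2]), array([119.4, 248.2]), -41.0) [0.0012 0.0611 0.0709]
lever_grip 0.44 [357.1, 260.9, 62.8, 38.7] (array([ 347.4, -296. ]), array([ 29.4, 208.9]), -28.3) [0.0031 0.0205 0.0301]
spent_plate 0.74 [316.3, 156.3, 77.4, 79.7] (array([ 590.6, -204.7]), array([213.5, 220.3]), -9.7) [0.0105 0.0818 0.0861]
spent_plate 0.68 [216.5, 142.1, 33.7, 25.3] (array([716.1, 141.2]), array([60.8, 80.6]), 2.2) [0.0138 0.027  0.0303]
beaker 0.71 [109.2, 151.8, 35.4, 28.0] (array([685.8, 441.2]), array([68.2, 70.2]), -46.7) [0.0044 0.0546 0.0911]
buffer_bottle 0.65 [314.
[... 365 characters left out ...]
36.1, 27.4, 29.7] (array([ 435.9, -438.3]), array([77.1, 80.5]), -51.6) [0.0036 0.0179 0.0369]
tip_box 0.87 [424.1, 161.5, 43.1, 33.6] (array([ 635.9, -463.3]), array([ 86. , 123.6]), -7.6) [0.0104 0.0465 0.0516]
tip_box 0.72 [109.0, 153.8, 36.2, 25.1] (array([685.8, 441.2]), array([68.2, 70.2]), -47.0) [0.0044 0.0547 0.0911]
bead_vial 0.47 [187.0, 142.5, 13.7, 13.2] (array([736.1, 247.9]), array([28.4, 33.6]), 64.6) [0.0108 0.0544 0.0585]
deck (array([ 616.9, -179. ]), array([139.5, 141.5]), 79.6) [0.0801791  0.08296312 0.08564209]
grip (array([ 479.2, -271.4]), array([11.1, 45.6]), -10.5) [ 0.47915983 -0.27143805  0.06836877] 71 [0.06518763 0.07085049]
[ 0.00057869 -0.00012943  0.00087891]
```

```bash
cat >> h.py <<'E'
def plan(pos,yaw=None):
    """remaining tool-frame shift (mm) and turn (deg) to world pos [m], yaw deg of tool x (mod 180), tool down"""
    s=r.state(); R=np.array(s['orientation']); p=np.array(s['eef_pos'])
    from scipy.spatial.transform import Rotation as Ro
    print('tcp',np.round(p*1000,1),'yaw',round(np.degrees(np.arctan2(R[1,0],R[0,0])),2),'F',np.round(s['force'],1),'w',round(s['grip_width'],3),'t',round(s['t'],2))
    print('shift tool mm',np.round(R.T@(np.array(pos)-p)*1000,1))
    if yaw is not None:
        best=None
        for k in (0,180):
            a=np.radians(yaw+k); x=np.array([np.cos(a),np.sin(a),0]); y=np.array([0,0,-1.]); T=np.c_[x,y,np.cross(x,y)]
            rv=Ro.from_matrix(R.T@T).as_rotvec()
            if best is None or np.linalg.norm(rv)<np.linalg.norm(best[0]): best=(rv,T)
        rv,T=best
        print('turn tool rad',np.round(rv,4),'shift in turned axes mm',np.round(T.T@(np.array(pos)-p)*1000,1))
E
python3 - <<'E'
from h import *
d=get_image('top'); hsv=cv2.cvtColor(d['image'],cv2.COLOR_RGB2HSV)
print(hsv[205:216,168:192:3].tolist()[5])
M=(hsv[...,0]>100)&(hsv[...,0]<125)&(hsv[...,1]>100); M[:190]=0;M[228:]=0;M[:,:155]=0;M[:,205:]=0
P,u,v=pts(d,M); print(len(P),rect(P),np.percentile(P[:,2],[5,50,95]))
w=get_image('wrist'); s=r.state(); R=np.array(s['orientation'])
c=-np.array(w['R']).T@np.array(w['t']); print('cam in tool',np.round(R.T@(c-s['eef_pos']),4),'axes',np.round(np.array(w['R'])@R,3).tolist())
# fingertips: nearest depth pts
P,u,v=pts(w); Q=(P-s['eef_pos'])@R
for lo,hi in ((-80,-20),(20,80)):
    m=(Q[:,0]*1000>lo)&(Q[:,0]*1000<hi)&(abs(Q[:,2])<.015)&(Q[:,1]<.05)
    print(m.sum(), np.percentile(Q[m][:,1],[1,50,99,100]) if m.sum() else '', np.percentile(Q[m][:,0],[1,50,99]))
plan([0.54,0.28,0.2],20)
E
```

```text
[[38, 12, 84], [38, 15, 135], [27, 16, 141], [30, 17, 139], [26, 15, 138], [26, 15, 132], [21, 18, 100], [23, 13, 80]]
196 (array([560.3, 302.9]), array([62.2, 79.7]), 22.1) [0.00731587 0.01285088 0.0158629 ]
cam in tool [-0.0005 -0.1307  0.0731] axes [[1.0, 0.0, -0.001], [-0.001, -0.286, -0.958], [-0.0, 0.958, -0.286]]
14446 [-0.07882702 -0.05563366 -0.00588598 -0.00061165] [-0.07296639 -0.05939533 -0.03652021]
14326 [-0.07837103 -0.05553926 -0.00595104 -0.00098781] [0.03630277 0.05818153 0.07198567]
tcp [179.9 493.2 242.3] yaw 69.96 F [-0.3 -0.5  0.3] w 1.001 t 1.6
shift tool mm [ -76.9   42.3 -411.3]
turn tool rad [ 0.000e+00  8.719e-01 -1.000e-04] shift in turned axes mm [ 265.4   42.3 -323.5]
```

```bash
python3 -m handwheel '[[1,0,0,0,0,0.139,0],[1,0,0,0,0,0.139,0],[1,0,0,0,0,0.139,0],[1,0,0,0,0,0.139,0],[1,0,0,0,0,0.139,0],[1,0,0,0,0,0.14,0]]' 30
python3 - <<'E'
from h import *
plan([.5603,.3029,.13],22.1)
E
```

```text
t: 2.2
eef_pos: [0.1799, 0.4932, 0.2423]
orientation: [[0.929, 0.0, -0.371], [0.371, -0.0, 0.929], [0.0, -1.0, -0.0]]
force: [-0.4, 0.1, 0.8]
grip_width: 0.997
tcp [179.9 493.2 242.3] yaw 21.79 F [-0.4  0.1  0.8] w 0.997 t 2.2
shift tool mm [ 282.6  112.3 -317.9]
turn tool rad [ 0.     -0.0054  0.    ] shift in turned axes mm [ 280.8  112.3 -319.4]
```

```bash
python3 -m handwheel '[[1,0.0255,0.01,-0.029,0,-0.005,0],[1,0.0255,0.01,-0.029,0,0,0],[1,0.0255,0.01,-0.029,0,0,0],[1,0.0255,0.01,-0.029,0,0,0],[1,0.0255,0.01,-0.029,0,0,0],[1,0.0255,0.01,-0.029,0,0,0],[1,0.0255,0.01,-0.029,0,0,0],[1,0.0255,0.01,-0.029,0,0,0],[1,0.0255,0.01,-0.029,0,0,0],[1,0.0255,0.01,-0.029,0,0,0],[1,0.0255,0.012,-0.029,0,0,0],[1,0,0,0,0,0,0]]'
python3 - <<'E'
from h import *
plan([.5603,.3029,.13],22.1)
d=get_image('wrist'); save(d,'w1')
hsv=cv2.cvtColor(d['image'],cv2.COLOR_RGB2HSV)
M=(hsv[...,0]>100)&(hsv[...,0]<125)&(hsv[...,1]>100)
P,u,v=pts(d,M); m=(P[:,2]>.005)&(P[:,2]<.02)&(np.hypot(P[:,0]-.56,P[:,1]-.303)<.07);P=P[m]; print(len(P),rect(P),np.percentile(P[:,2],[5,50,95]))
E
```

```text
t: 3.4
eef_pos: [0.5636, 0.3015, 0.1269]
orientation: [[0.927, -0.002, -0.376], [0.376, -0.003, 0.927], [-0.003, -1.0, -0.002]]
force: [-0.9, 0.6, -0.6]
grip_width: 1.0
tcp [563.6 301.5 126.9] yaw 22.09 F [-0.9  0.6 -0.6] w 1.0 t 3.4
shift tool mm [-2.5 -3.1  2.5]
turn tool rad [ 0.0019 -0.0001 -0.0029] shift in turned axes mm [-2.5 -3.1  2.6]
2546 (array([558.6, 303.6]), array([58.4, 79.6]), 22.4) [0.00884137 0.01102742 0.01216803]
```

View pics/w1.png

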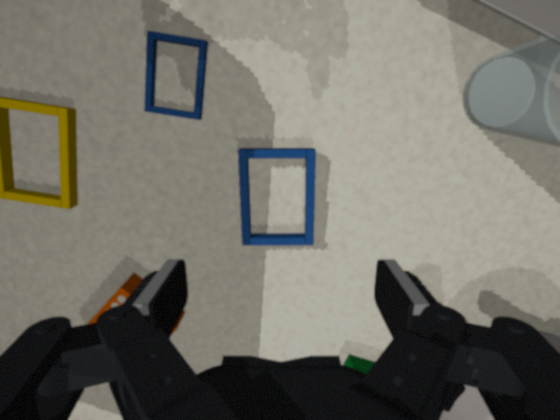

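```bash
python3 -m handwheel '[[1,-0.0037,0.02,0.0035,-0.002,0,0.003],[1,0,0.025,0,0,0,0],[1,0,0.025,0,0,0,0],[1,0,0.015,0,0,0,0],[1,0,0,0,0,0,0],[1,0,0,0,0,0,0]]'
python3 - <<'E'
from h import *
plan([.5587,.3035,.007],22.3)
d=get_image('wrist'); save(d,'w2')
hsv=cv2.cvtColor(d['image'],cv2.COLOR_RGB2HSV)
M=(hsv[...,0]>100)&(hsv[...,0]<125)&(hsv[...,1]>100)
P,u,v=pts(d,M); m=(P[:,2]>.009)&(P[:,2]<.02)&(np.hypot(P[:,0]-.56,P[:,1]-.303)<.07);P=P[m]; print(len(P),rect(P),np.percentile(P[:,2],[5,50,95]))
s=r.state();R=np.array(s['orientation']);Q=(P-s['eef_pos'])@R;print('x range tool',np.percentile(Q[:,0],[0.5,99.5]),np.percentile(Q[:,2],[0.5,99.5]))
E
```

```text
t: 4.05
eef_pos: [0.5556, 0.3071, 0.046]
orientation: [[0.924, -0.002, -0.382], [0.382, -0.003, 0.924], [-0.003, -1.0, -0.002]]
force: [-0.2, -0.9, 0.9]
grip_width: 1.001
tcp [555.6 307.1  46. ] yaw 22.44 F [-0.2 -0.9  0.9] w 1.001 t 4.05
shift tool mm [ 1.6 39.  -4.4]
turn tool rad [ 0.0019  0.0024 -0.0026] shift in turned axes mm [ 1.5 39.  -4.5]
4798 (array([558.5, 303.8]), array([59. , 79.8]), 22.6) [0.00993683 0.01108133 0.01206194]
x range tool [-0.02876149  0.02963808] [-0.04321642  0.03560268]
```

View pics/w2.png

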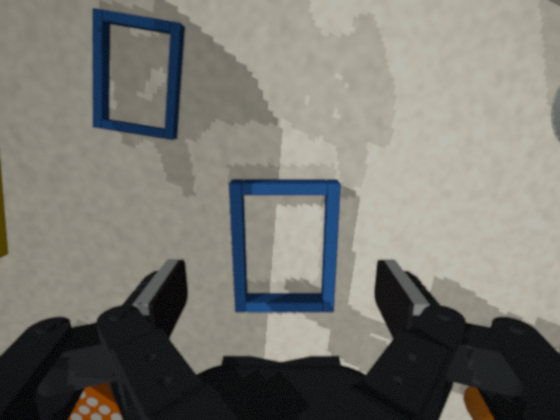

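```bash
python3 -m handwheel '[[1,0.0004,0.015,-0.002,0,0,0.001],[1,0,0.013,-0.0018,0,0,0],[1,0,0.009,0,0,0,0],[1,0,0,0,0,0,0],[1,0,0,0,0,0,0]]'; python3 -m handwheel '[[0.72,0,0,0,0,0,0],[0.72,0,0,0,0,0,0],[0.72,0,0,0,0,0,0],[0.72,0,0,0,0,0,0]]'
python3 - <<'E'
from h import *
d=get_image('wrist'); save(d,'w3')
s=r.state();R=np.array(s['orientation'])
P,u,v=pts(d);Q=(P-s['eef_pos'])@R*1000
for sg in (-1,1):
    m=(abs(Q[:,2])<11)&(sg*Q[:,0]>32)&(sg*Q[:,0]<45)&(P[:,2]>0.001)
    print(m.sum(),np.percentile(P[m][:,2]*1000,[0,1,5,50]))
E
```

```text
t: 4.6
eef_pos: [0.557, 0.3028, 0.0074]
orientation: [[0.925, -0.004, -0.381], [0.381, -0.004, 0.925], [-0.006, -1.0, -0.002]]
force: [-0.5, -1.1, -0.1]
grip_width: 1.002
t: 5.0
eef_pos: [0.5583, 0.3035, 0.0091]
orientation: [[0.924, -0.001, -0.381], [0.381, -0.003, 0.924], [-0.002, -1.0, -0.002]]
force: [1.1, -0.1, 0.1]
grip_width: 0.718
1448 [ 6.11908611  7.61853609 11.37152099 35.97565054]
1473 [ 5.48819839  8.00309922 12.35173977 40.12454521]
```

View pics/w3.png

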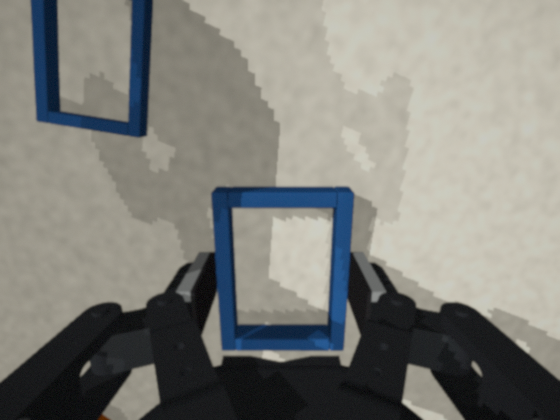

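```bash
python3 -m handwheel '[[0.72,0,0.0035,0,0,0,0],[0.72,0,0,0,0,0,0],[0.6,0,0,0,0,0,0],[0.6,0,0,0,0,0,0],[0.6,0,0,0,0,0,0],[0.6,0,0,0,0,0,0]]' 35
python3 - <<'E'
from h import *
plan([.5587,.3035,.007],22.3)
d=get_image('wrist'); save(d,'w4')
hsv=cv2.cvtColor(d['image'],cv2.COLOR_RGB2HSV)
M=(hsv[...,0]>100)&(hsv[...,0]<125)&(hsv[...,1]>100)
P,u,v=pts(d,M); m=(P[:,2]>.009)&(P[:,2]<.02)&(np.hypot(P[:,0]-.56,P[:,1]-.303)<.07);P=P[m]
s=r.state();R=np.array(s['orientation']);Q=(P-s['eef_pos'])@R;print('x range tool',np.percentile(Q[:,0],[0.5,99.5]),np.percentile(Q[:,2],[0.5,99.5]), rect(Q[:,[0,2]]))
E
```

```text
t: 5.65
eef_pos: [0.559, 0.3038, 0.0063]
orientation: [[0.925, 0.0, -0.381], [0.381, -0.002, 0.925], [-0.001, -1.0, -0.002]]
force: [0.9, 0.2, 5.8]
grip_width: 0.689
tcp [559.  303.8   6.3] yaw 22.4 F [0.9 0.2 5.8] w 0.689 t 5.65
shift tool mm [-0.4 -0.7 -0.1]
turn tool rad [ 0.0019  0.0018 -0.0005] shift in turned axes mm [-0.4 -0.7 -0.1]
x range tool [-0.03028216  0.02881059] [-0.0392996   0.03992705] (array([-0.7, -0.2]), array([60.6, 81.1]), 0.3)
```

View pics/w4.png

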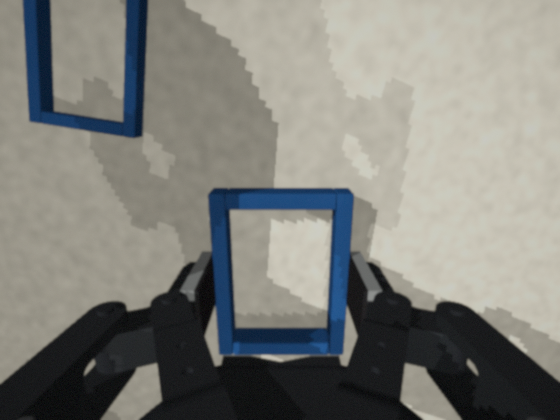

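```bash
python3 -m handwheel '[[0.6,0,-0.01,0,0,0,0],[0.6,0,-0.02,0,0,0,0],[0.6,0,-0.03,0,0,0,0],[0.6,0,-0.04,0,0,0,0],[0.6,0,-0.04,0,0,0.1,0],[0.6,0,-0.02,0,0,0.1,0],[0.6,0,0,0,0,0.1,0],[0.6,0,0,0,0,0.1,0],[0.6,0,0,0,0,0.1,0],[0.6,0,0,0,0,0.072,0]]'
python3 - <<'E'
from h import *
plan([.617,-.179,.16],-10.4)
E
```

```text
t: 6.7
eef_pos: [0.5569, 0.3032, 0.1636]
orientation: [[0.983, -0.006, 0.183], [-0.183, -0.005, 0.983], [-0.005, -1.0, -0.006]]
force: [0.4, 0.3, -0.9]
grip_width: 0.691
tcp [556.9 303.2 163.6] yaw -10.57 F [ 0.4  0.3 -0.9] w 0.691 t 6.7
shift tool mm [ 147.6    5.5 -462.9]
turn tool rad [ 0.0059 -0.0029 -0.0053] shift in turned axes mm [ 146.2    3.6 -463.4]
```

```bash
python3 -m handwheel '[[0.6,0.006,0,-0.02,0,0,0],[0.6,0.0133,0,-0.042,0,0,0],[0.6,0.0133,0,-0.042,0,0,0],[0.6,0.0133,0,-0.042,0,0,0],[0.6,0.0133,0,-0.042,0,0,0],[0.6,0.0133,0,-0.042,0,0,0],[0.6,0.0133,0,-0.042,0,0,0],[0.6,0.0133,0,-0.042,0,0,0],[0.6,0.0133,0,-0.042,0,0,0],[0.6,0.0133,0,-0.042,0,0,0],[0.6,0.0133,0,-0.042,0,0,0],[0.6,0.0073,0,-0.023,0,0,0]]';python3 -m handwheel '[[0.6,0,0,0,0,0,0],[0.6,0,0,0,0,0,0]]'
python3 - <<'E'
from h import *
plan([.617,-.179,.16],-10.4)
d=get_image('wrist'); save(d,'w5')
t=get_image('top'); save(t,'t5')
E
```

```text
t: 7.9
eef_pos: [0.6174, -0.1815, 0.1648]
orientation: [[0.983, -0.006, 0.183], [-0.183, -0.003, 0.983], [-0.005, -1.0, -0.005]]
force: [-0.1, 0.4, -1.7]
grip_width: 0.693
t: 8.1
eef_pos: [0.6175, -0.1781, 0.165]
orientation: [[0.983, -0.006, 0.181], [-0.181, -0.001, 0.983], [-0.006, -1.0, -0.002]]
force: [0.5, 0.9, -1.2]
grip_width: 0.691
tcp [ 617.5 -178.1  165. ] yaw -10.45 F [ 0.5  0.9 -1.2] w 0.691 t 8.1
shift tool mm [-0.3  5.  -1. ]
turn tool rad [ 0.0025 -0.0008 -0.0056] shift in turned axes mm [-0.4  5.  -1. ]
```

View pics/w5.png

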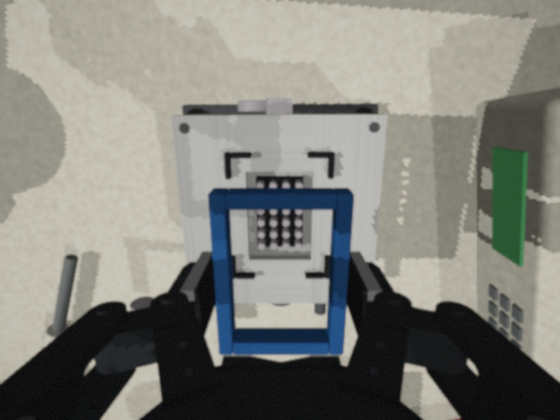

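Run:
```python
from h import *
d=get_image('wrist'); g=d['image'].max(2)
P,u,v=pts(d); s=r.state();R=np.array(s['orientation'])
ok=(g[v,u]<60)&(P[:,2]>.079)&(P[:,2]<.095)
def show(m,n):
    Q=(P[m]-s['eef_pos'])@R*1000
    print(n,m.sum(),'x',np.percentile(Q[:,0],[1,99]).round(1),'z',np.percentile(Q[:,2],[1,99]).round(1),'h',np.median(P[m][:,2]).round(4))
show(ok&(u>220)&(u<255)&(v>145)&(v<185),'TL');show(ok&(u>305)&(u<340)&(v>145)&(v<185),'TR')
show(ok&(u>228)&(u<260)&(v>250)&(v<285),'BL');show(ok&(u>300)&(u<332)&(v>250)&(v<285),'BR')
m=ok&(((u>220)&(u<255))|((u>300)&(u<340)))&(((v>145)&(v<185))|((v>250)&(v<285)))
print('lips',rect(P[m]))
D=(P[:,2]>.078)&(P[:,2]<.086)&(u>150)&(u<400)&(v>100)&(v<310); print('deck',rect(P[D]),np.median(P[D][:,2]))
# frame pose in tool
hsv=cv2.cvtColor(d['image'],cv2.COLOR_RGB2HSV)
M=(hsv[...,0]>100)&(hsv[...,0]<125)&(hsv[...,1]>100)
P2,_,_=pts(d,M);Q=(P2-s['eef_pos'])@R; m=(abs(Q[:,0])<.035)&(abs(Q[:,2])<.06)&(Q[:,1]<-.0005)&(Q[:,1]>-.02);print('frame',rect(Q[m][:,[0,2]]),np.percentile(Q[m][:,1],[5,50,95]))
# lever grip etc from top
```

```text
TL 184 x [-37.2 -21.4] z [28.5 43.8] h 0.086
TR 188 x [17.5 33.6] z [28.3 44. ] h 0.086
BL 138 x [-36.2 -21.4] z [-47.2 -31.1] h 0.0858
BR 186 x [18.  35.2] z [-47.  -31.1] h 0.0859
lips (array([ 616.7, -178.3]), array([71.6, 92.1]), -9.4)
deck (array([ 615.4, -179. ]), array([140.9, 141.2]), -10.2) 0.08112933824129993
frame (array([-0.7, -0.4]), array([61.8, 80.6]), 0.6) [-0.00541518 -0.00433389 -0.00184588]
```

```bash
python3 -m handwheel '[[0.6,-0.0004,0.02,-0.0013,0.002,0,-0.005],[0.6,0,0.02,0,0,0,0],[0.6,0,0.012,0,0,0,0],[0.6,0,0,0,0,0,0],[0.6,0,0,0,0,0,0]]'
python3 - <<'E'
from h import *
plan([.617,-.179,.09],-10.3)
d=get_image('wrist'); save(d,'w6'); g=d['image'].max(2)
P,u,v=pts(d); s=r.state();R=np.array(s['orientation']);Q=(P-s['eef_pos'])@R*1000
ok=(g[v,u]<60)&(P[:,2]>.083)&(P[:,2]<.0895)
for sx in(-1,1):
  for sz in (-1,1):
    m=ok&(sx*Q[:,0]>18)&(sx*Q[:,0]<42)&(sz*Q[:,2]>26)&(sz*Q[:,2]<50); print(sx,sz,m.sum(),np.percentile(Q[m],[1,99],axis=0).round(1).tolist() if m.sum()>5 else '')
hsv=cv2.cvtColor(d['image'],cv2.COLOR_RGB2HSV)
M=(hsv[...,0]>100)&(hsv[...,0]<125)&(hsv[...,1]>100)
P2,_,_=pts(d,M);Q=(P2-s['eef_pos'])@R; m=(abs(Q[:,0])<.035)&(abs(Q[:,2])<.06)&(Q[:,1]<-.0005)&(Q[:,1]>-.02);print('frame',rect(Q[m][:,[0,2]]),np.percentile(Q[m][:,1],[5,50,95]))
E
```

```text
t: 8.75
eef_pos: [0.618, -0.1787, 0.1144]
orientation: [[0.984, 0.002, 0.179], [-0.179, -0.002, 0.984], [0.002, -1.0, -0.002]]
force: [0.5, -0.3, -1.6]
grip_width: 0.691
tcp [ 618.  -178.7  114.4] yaw -10.31 F [ 0.5 -0.3 -1.6] w 0.691 t 8.75
shift tool mm [-1.  24.4 -0.4]
turn tool rad [ 0.0017 -0.0002  0.0024] shift in turned axes mm [-0.9 24.4 -0.5]
-1 -1 69 [[-27.9, 28.4, -45.0], [-22.0, 31.8, -41.5]]
-1 1 350 [[-38.7, 27.5, 33.0], [-22.3, 31.3, 46.6]]
1 -1 76 [[18.2, 28.5, -44.5], [25.4, 32.4, -41.5]]
1 1 293 [[18.1, 28.0, 34.8], [32.4, 30.7, 46.6]]
frame (array([-1. , -0.2]), array([61.1, 80.8]), 0.1) [-0.0048391  -0.00379363 -0.00182014]
```

View pics/w6.png

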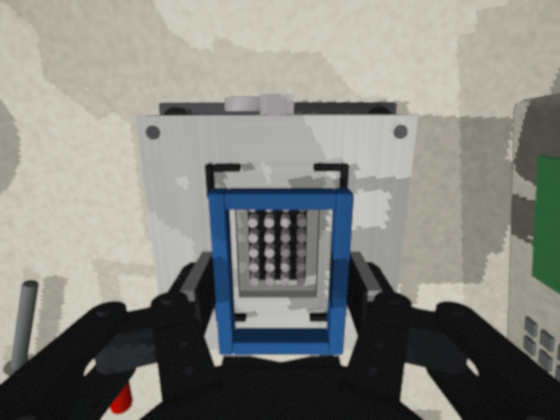

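```bash
python3 -m handwheel '[[0.6,-0.0013,0.01,0.0008,0.001,0,0.002],[0.6,0,0.005,0,0,0,0],[0.6,0,0,0,0,0,0],[0.6,0,0,0,0,0,0],[0.6,0,0,0,0,0,0]]'
python3 - <<'E'
from h import *
plan([.617,-.179,.09],-10.3)
d=get_image('wrist'); save(d,'w7'); g=d['image'].max(2)
P,u,v=pts(d); s=r.state();R=np.array(s['orientation']);Q=(P-s['eef_pos'])@R*1000
ok=(g[v,u]<60)&(P[:,2]>.083)&(P[:,2]<.0895)
for sx in(-1,1):
  for sz in (-1,1):
    m=ok&(sx*Q[:,0]>15)&(sx*Q[:,0]<42)&(sz*Q[:,2]>26)&(sz*Q[:,2]<50); print(sx,sz,m.sum(),np.percentile(Q[m],[1,99],axis=0).round(1).tolist() if m.sum()>5 else '')
hsv=cv2.cvtColor(d['image'],cv2.COLOR_RGB2HSV)
M=(hsv[...,0]>100)&(hsv[...,0]<125)&(hsv[...,1]>100)
P2,_,_=pts(d,M);Q=(P2-s['eef_pos'])@R; m=(abs(Q[:,0])<.035)&(abs(Q[:,2])<.06)&(Q[:,1]<-.0005)&(Q[:,1]>-.02);print('frame',rect(Q[m][:,[0,2]]),np.percentile(Q[m][:,1],[5,50,95]))
E
```

```text
t: 9.3
eef_pos: [0.617, -0.1786, 0.0995]
orientation: [[0.984, 0.001, 0.18], [-0.18, -0.001, 0.984], [0.001, -1.0, -0.001]]
force: [0.2, -0.3, -1.5]
grip_width: 0.695
tcp [ 617.  -178.6   99.5] yaw -10.38 F [ 0.2 -0.3 -1.5] w 0.695 t 9.3
shift tool mm [ 0.1  9.5 -0.4]
turn tool rad [ 0.001  -0.0013  0.0011] shift in turned axes mm [ 0.1  9.5 -0.4]
-1 -1 85 [[-37.4, 12.4, -44.7], [-35.3, 15.9, -28.6]]
-1 1 432 [[-37.2, 12.1, 29.8], [-20.7, 15.4, 46.2]]
1 -1 3 
1 1 375 [[17.5, 12.0, 35.5], [34.0, 15.3, 46.4]]
frame (array([-0.6, -0.5]), array([61.6, 80.9]), 0.1) [-0.00556149 -0.00451576 -0.00179647]
```

View pics/w7.png

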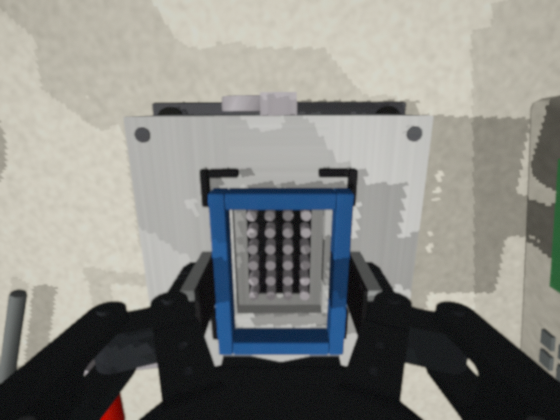

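```bash
python3 -m handwheel '[[0.6,-0.0009,0,0.0006,0,0,0],[0.6,0,0.003,0,0,0,0],[0.6,0,0.003,0,0,0,0],[0.6,0,0.002,0,0,0,0],[0.6,0,0.0015,0,0,0,0],[0.6,0,0,0,0,0,0],[0.6,0,0,0,0,0,0]]'; python3 -m handwheel '[[0.6,0,0.0015,0,0,0,0],[0.6,0,0,0,0,0,0],[0.6,0,0,0,0,0,0]]'
python3 - <<'E'
from h import *
d=get_image('wrist'); save(d,'w8')
d=get_image('side'); save(d,'s8')
cv2.imwrite('pics/s8c.png',cv2.resize(d['image'][150:230,240:360,::-1],None,fx=6,fy=6,interpolation=cv2.INTER_CUBIC))
E
```

```text
t: 10.05
eef_pos: [0.6161, -0.1777, 0.0897]
orientation: [[0.984, 0.0, 0.18], [-0.18, -0.001, 0.984], [0.001, -1.0, -0.001]]
force: [0.0, -1.3, -0.6]
grip_width: 0.689
t: 10.35
eef_pos: [0.6162, -0.1777, 0.0884]
orientation: [[0.984, 0.001, 0.18], [-0.18, -0.001, 0.984], [0.001, -1.0, -0.001]]
force: [-0.2, 0.2, -0.2]
grip_width: 0.691
```

View pics/w8.png

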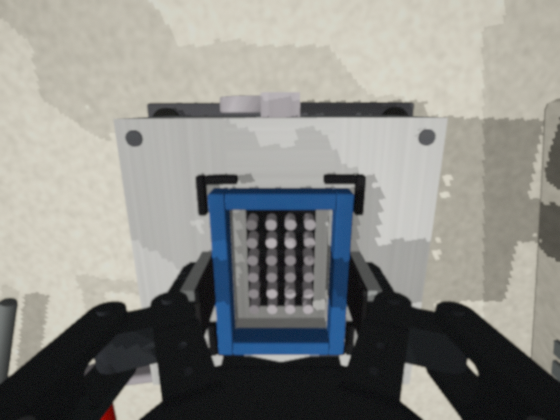

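View pics/s8c.png

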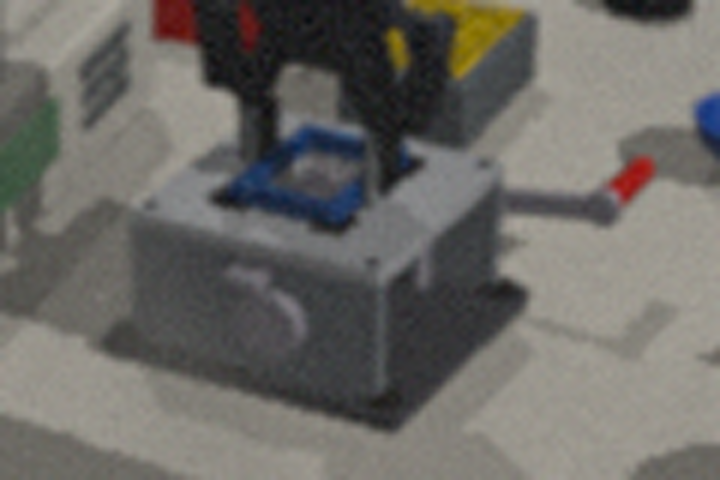

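```bash
python3 -m handwheel '[[0.6,0,0.001,0,0,0,0],[0.6,0,0,0,0,0,0],[0.6,0,0,0,0,0,0]]';python3 -m handwheel '[[0.6,0,0.001,0,0,0,0],[0.6,0,0,0,0,0,0],[0.6,0,0,0,0,0,0]]'
```

```text
t: 10.75
eef_pos: [0.6162, -0.1778, 0.0884]
orientation: [[0.984, 0.001, 0.18], [-0.18, -0.001, 0.984], [0.001, -1.0, -0.001]]
force: [-2.0, 0.4, 4.1]
grip_width: 0.693
t: 11.05
eef_pos: [0.6163, -0.1778, 0.0884]
orientation: [[0.984, 0.002, 0.18], [-0.18, -0.002, 0.984], [0.002, -1.0, -0.001]]
force: [-2.9, 1.4, 8.5]
grip_width: 0.69
```

```bash
python3 -m handwheel '[[0.6,0,-0.0015,0,0,0,0],[0.8,0,0,0,0,0,0],[0.8,0,0,0,0,0,0],[0.8,0,0,0,0,0,0],[1,0,-0.005,0,0,0,0],[1,0,-0.01,0,0,0,0],[1,0,-0.03,0,0,0,0],[1,0,-0.03,0,0,0,0],[1,0,0,0,0,0,0],[1,0,0,0,0,0,0]]'
python3 - <<'E'
from h import *
plan([.617,-.179,.09],-10.3)
d=get_image('wrist'); save(d,'w9'); g=d['image'].max(2)
P,u,v=pts(d); s=r.state();R=np.array(s['orientation']);Q=(P-s['eef_pos'])@R*1000
hsv=cv2.cvtColor(d['image'],cv2.COLOR_RGB2HSV)[v,u]
fr=(hsv[:,0]>100)&(hsv[:,0]<125)&(hsv[:,1]>100)&(P[:,2]>.0915)&(P[:,2]<.098)&(abs(Q[:,0])<40)&(abs(Q[:,2])<60)
print('frame',rect(P[fr]),rect(Q[fr][:,[0,2]]/1000),np.percentile(P[fr][:,2],[5,50,95]))
F=P[fr];A=np.c_[F[:,:2]-F[:,:2].mean(0),np.ones(len(F))];print('tilt',np.linalg.lstsq(A,F[:,2],rcond=None)[0])
ok=(g[v,u]<60)&(P[:,2]>.083)&(P[:,2]<.0895)&(abs(Q[:,0])<45)&(abs(Q[:,2])<55)
print('lips',rect(P[ok]),rect(Q[ok][:,[0,2]]/1000))
E
```

```text
t: 12.05
eef_pos: [0.6172, -0.1781, 0.1651]
orientation: [[0.984, 0.005, 0.18], [-0.18, -0.003, 0.984], [0.005, -1.0, -0.002]]
force: [0.1, -0.2, -1.0]
grip_width: 1.0
tcp [ 617.2 -178.1  165.1] yaw -10.37 F [ 0.1 -0.2 -1. ] w 1.0 t 12.05
shift tool mm [-0.4 75.1 -0.8]
turn tool rad [ 0.0017 -0.0012  0.0049] shift in turned axes mm [-0.1 75.1 -0.9]
frame (array([ 615.7, -178.2]), array([59.8, 80.4]), -10.5) (array([-0.7, -0.5]), array([59.8, 80.4]), -0.2) [0.09201464 0.09310343 0.09412755]
tilt [0.0002945  0.0003058  0.09309045]
lips (array([ 615.9, -178. ]), array([71.4, 91.8]), -10.1) (array([-0.6, -0.2]), array([71.4, 91.8]), 0.3)
```

View pics/w9.png

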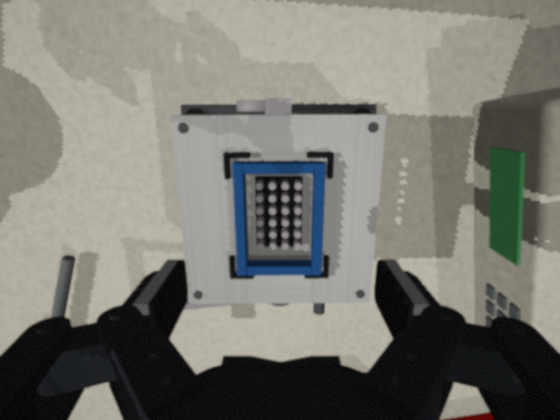

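```bash
python3 - <<'E'
from h import *
plan([.479,.140,.16],-21.3)
E
python3 -m handwheel '[[1,0,0,0,0.002,0.1,0.005],[1,0,0,0,0,0.09,0]]'
python3 - <<'E'
from h import *
plan([.479,.140,.16],-21.3)
E
```

```text
tcp [ 616.4 -177.8  163.3] yaw -10.37 F [ 0.1 -0.9 -0.4] w 1.0 t 12.1
shift tool mm [-192.3    2.6  287.8]
turn tool rad [0.0009 0.1907 0.0019] shift in turned axes mm [-243.4    3.3  246.2]
t: 12.3
eef_pos: [0.6152, -0.1773, 0.1608]
orientation: [[0.931, -0.007, 0.366], [-0.366, 0.003, 0.931], [-0.008, -1.0, 0.001]]
force: [-0.3, -0.2, 0.0]
grip_width: 1.004
tcp [ 615.2 -177.3  160.8] yaw -21.48 F [-0.3 -0.2  0. ] w 1.004 t 12.3
shift tool mm [-242.9    2.8  245.4]
turn tool rad [-0.0006 -0.0031 -0.0078] shift in turned axes mm [-242.1    0.8  246.2]
```

```bash
python3 -m handwheel '[[1,-0.012,0,0.0123,0,0,-0.003],[1,-0.0243,0,0.0246,0,0,0],[1,-0.0243,0,0.0246,0,0,0],[1,-0.0243,0,0.0246,0,0,0],[1,-0.0243,0,0.0246,0,0,0],[1,-0.0243,0,0.0246,0,0,0],[1,-0.0243,0,0.0246,0,0,0],[1,-0.0243,0,0.0246,0,0,0],[1,-0.0243,0,0.0246,0,0,0],[1,-0.0243,0,0.0246,0,0,0],[1,-0.0123,0,0.0123,0,0,0],[1,0,0,0,0,0,0]]';python3 -m handwheel '[[1,0,0,0,0,0,0]]'
cat > pl.py <<'E'
from h import *
import sys
plan([.479,.140,.05],-21.3)
d=get_image('wrist'); save(d,sys.argv[1])
P,u,v=pts(d); s=r.state();R=np.array(s['orientation']);Q=(P-s['eef_pos'])@R*1000
off=float(sys.argv[2])
m=(abs(P[:,2]-off)<.006)&(abs(Q[:,0])<36)&(abs(Q[:,2])<60)
print('plate top',m.sum(),rect(P[m]),rect(Q[m][:,[0,2]]/1000),np.percentile(P[m][:,2],[5,50,95]))
E
python3 pl.py w10 0.026
```

```text
t: 13.5
eef_pos: [0.4767, 0.1415, 0.1617]
orientation: [[0.933, -0.004, 0.359], [-0.359, 0.001, 0.933], [-0.005, -1.0, -0.001]]
force: [0.0, -0.3, 0.0]
grip_width: 1.001
t: 13.6
eef_pos: [0.4781, 0.1396, 0.1621]
orientation: [[0.932, -0.003, 0.362], [-0.362, 0.0, 0.932], [-0.003, -1.0, -0.001]]
force: [0.4, -0.3, -0.3]
grip_width: 0.998
tcp [478.1 139.6 162.1] yaw -21.21 F [ 0.4 -0.3 -0.3] w 0.998 t 13.6
shift tool mm [  0.9 112.1   0.8]
turn tool rad [ 0.0009  0.0016 -0.0027] shift in turned axes mm [  0.6 112.1   0.7]
plate top 6187 (array([478.1, 140.4]), array([60.1, 79.9]), -21.4) (array([-0.6,  1.1]), array([60.1, 79.9]), -0.2) [0.02406486 0.02523282 0.02632046]
```

View pics/w10.png

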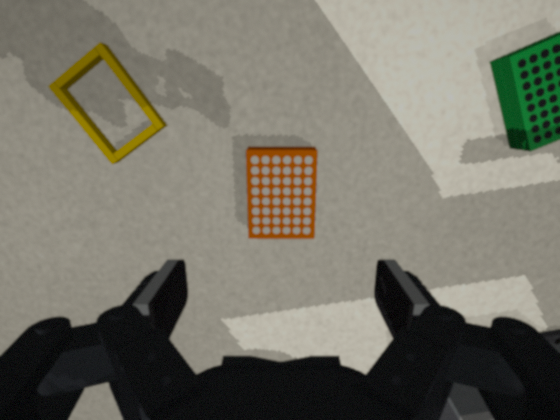

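```bash
python3 -m handwheel '[[1,0,0.02,0.0013,0,0,-0.003],[1,0,0.035,0,0,0,0],[1,0,0.035,0,0,0,0],[1,0,0.02,0,0,0,0],[1,0,0,0,0,0,0],[1,0,0,0,0,0,0]]'; python3 pl.py w11 0.026
```

```text
t: 14.25
eef_pos: [0.4795, 0.14, 0.0531]
orientation: [[0.931, 0.001, 0.364], [-0.364, -0.0, 0.931], [0.001, -1.0, -0.0]]
force: [0.6, -0.2, 0.5]
grip_width: 1.0
tcp [479.5 140.   53.1] yaw -21.35 F [ 0.6 -0.2  0.5] w 1.0 t 14.25
shift tool mm [-0.4  3.1 -0.2]
turn tool rad [ 0.0001 -0.0008  0.0009] shift in turned axes mm [-0.4  3.1 -0.2]
plate top 15257 (array([477.8, 140. ]), array([60.5, 81.4]), -21.5) (array([-2.5, -1.4]), array([60.5, 81.4]), -0.2) [0.02416183 0.0252012  0.02621825]
```

```bash
python3 -m handwheel '[[1,-0.0018,0.015,-0.001,0,0,0],[1,0,0.017,0,0,0,0],[1,0,0.01,0,0,0,0],[0.75,0,0,0,0,0,0],[0.75,0,0,0,0,0,0],[0.75,0,0,0,0,0,0]]'; python3 pl.py w12 0.026
```

```text
t: 14.9
eef_pos: [0.4786, 0.1408, 0.0126]
orientation: [[0.932, 0.004, 0.363], [-0.363, 0.0, 0.932], [0.004, -1.0, 0.002]]
force: [0.4, 0.5, 0.4]
grip_width: 0.753
tcp [478.6 140.8  12.6] yaw -21.26 F [0.4 0.5 0.4] w 0.753 t 14.9
shift tool mm [  0.8 -37.4  -0.6]
turn tool rad [-0.0018  0.0007  0.0037] shift in turned axes mm [  0.7 -37.4  -0.6]
plate top 24205 (array([478.5, 141. ]), array([71.9, 79.5]), -21.5) (array([-0. ,  0.1]), array([71.9, 79.5]), -0.3) [0.02402208 0.0251835  0.0262565 ]
```

View pics/w12.png

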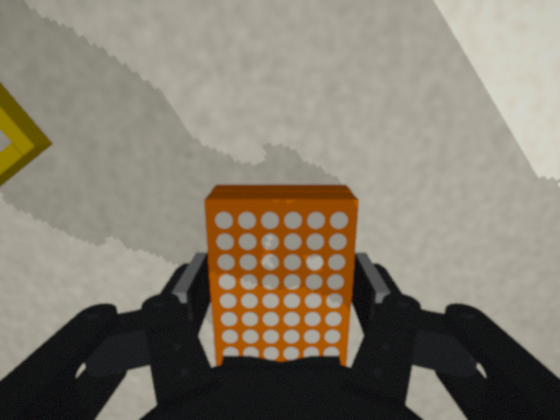

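Aligned. Level it and close, then lift and turn to the nest's yaw.

```bash
python3 -m handwheel '[[0.75,0,0.002,0,-0.002,0,0.003],[0.6,0,0,0,0,0,0],[0.6,0,0,0,0,0,0],[0.6,0,0,0,0,0,0],[0.6,0,0,0,0,0,0],[0.6,0,0,0,0,0,0]]' 35
python3 - <<'E'
from h import *
plan([.6163,-.1778,.16],-10.4)
E
python3 -m handwheel '[[0.6,0,-0.005,0,0,0,0],[0.6,0,-0.02,0,0,0,0],[0.6,0,-0.035,0,0,0,0],[0.6,0,-0.04,0,0,-0.06,0],[0.6,0,-0.035,0,0,-0.07,0],[0.6,0,-0.02,0,0,-0.06,0],[0.6,0,0,0,0,0,0],[0.6,0,0,0,0,0,0]]'
python3 - <<'E'
from h import *
plan([.6163,-.1778,.165],-10.4)
E
```

```text
t: 15.55
eef_pos: [0.4782, 0.1408, 0.01]
orientation: [[0.932, -0.0, 0.363], [-0.363, -0.001, 0.932], [0.0, -1.0, -0.001]]
force: [0.3, 0.4, 4.2]
grip_width: 0.696
tcp [478.2 140.8  10. ] yaw -21.26 F [0.3 0.4 4.2] w 0.696 t 15.55
shift tool mm [ 244.2 -149.9 -246.9]
turn tool rad [ 0.0006 -0.1895  0.    ] shift in turned axes mm [ 193.3 -150.  -288.4]
t: 16.35
eef_pos: [0.4771, 0.1407, 0.1632]
orientation: [[0.983, -0.003, 0.181], [-0.181, -0.001, 0.983], [-0.003, -1.0, -0.002]]
force: [-1.0, -0.8, -1.8]
grip_width: 0.696
tcp [477.1 140.7 163.2] yaw -10.44 F [-1.  -0.8 -1.8] w 0.696 t 16.35
shift tool mm [ 194.6   -1.9 -288. ]
turn tool rad [ 0.0017 -0.0007 -0.0031] shift in turned axes mm [ 194.4   -1.8 -288.1]
```

```bash
python3 -m handwheel '[[0.6,0.0097,0,-0.0144,0,0,0],[0.6,0.0194,0,-0.0288,0,0,0],[0.6,0.0194,0,-0.0288,0,0,0],[0.6,0.0194,0,-0.0288,0,0,0],[0.6,0.0194,0,-0.0288,0,0,0],[0.6,0.0194,0,-0.0288,0,0,0],[0.6,0.0194,0,-0.0288,0,0,0],[0.6,0.0194,0,-0.0288,0,0,0],[0.6,0.0194,0,-0.0288,0,0,0],[0.6,0.0194,0,-0.0288,0,0,0],[0.6,0.0097,0,-0.0144,0,0,0],[0.6,0,0,0,0,0,0]]';python3 -m handwheel '[[0.6,0,0,0,0.001,0,-0.003],[0.6,0,0,0,0,0,0]]'
cat > w.py <<'E'
from h import *
import sys
plan([.6163,-.1778,.1041],-10.4)
d=get_image('wrist'); save(d,sys.argv[1]); g=d['image'].max(2)
P,u,v=pts(d); s=r.state();R=np.array(s['orientation']);Q=(P-s['eef_pos'])@R*1000
hsv=cv2.cvtColor(d['image'],cv2.COLOR_RGB2HSV)[v,u]
ok=(g[v,u]<60)&(P[:,2]>.083)&(P[:,2]<.0895)&(abs(Q[:,0])<45)&(abs(Q[:,2])<55)
for sx in(-1,1):
  for sz in (-1,1):
    m=ok&(sx*Q[:,0]>15)&(sz*Q[:,2]>26); print('lip',sx,sz,m.sum(),np.percentile(Q[m],[1,99],axis=0).round(1).tolist() if m.sum()>5 else '')
fr=(hsv[:,0]>100)&(hsv[:,0]<125)&(hsv[:,1]>100)&(P[:,2]>.0905)&(P[:,2]<.098)&(abs(Q[:,0])<40)&(abs(Q[:,2])<60)
print('frame',fr.sum(), np.percentile(Q[fr],[.5,99.5],axis=0).round(1).tolist() if fr.sum()>5 else '')
m=(hsv[:,0]<16)&(hsv[:,1]>100)&(abs(Q[:,0])<36)&(abs(Q[:,2])<60)&(Q[:,1]>-19)&(Q[:,1]<-11)
print('plate',m.sum(),np.percentile(Q[m],[.5,99.5],axis=0).round(1).tolist(),rect(Q[m][:,[0,2]]/1000))
E
python3 w.py w13
```

```text
t: 17.55
eef_pos: [0.6154, -0.1794, 0.1599]
orientation: [[0.983, -0.008, 0.184], [-0.184, 0.001, 0.983], [-0.008, -1.0, -0.001]]
force: [-0.1, 0.2, -1.5]
grip_width: 0.699
t: 17.75
eef_pos: [0.6156, -0.176, 0.1627]
orientation: [[0.984, -0.002, 0.179], [-0.179, 0.001, 0.984], [-0.002, -1.0, 0.001]]
force: [0.1, 0.2, -0.4]
grip_width: 0.697
tcp [ 615.6 -176.   162.7] yaw -10.34 F [ 0.1  0.2 -0.4] w 0.697 t 17.75
shift tool mm [ 1.1 58.6 -1.7]
turn tool rad [-0.001   0.0011 -0.0017] shift in turned axes mm [ 1.  58.6 -1.6]
lip -1 -1 0 
lip -1 1 213 [[-35.3, 76.0, 27.6], [-19.3, 79.0, 43.6]]
lip 1 -1 0 
lip 1 1 204 [[19.6, 75.8, 27.6], [35.7, 79.0, 43.7]]
frame 1111 [[-29.0, 68.7, 26.6], [30.0, 72.7, 37.8]]
plate 11951 [[-30.6, -16.4, -32.9], [28.9, -11.6, 39.6]] (array([-0.7,  1.3]), array([62.2, 77.3]), -0.1)
```

View pics/w13.png

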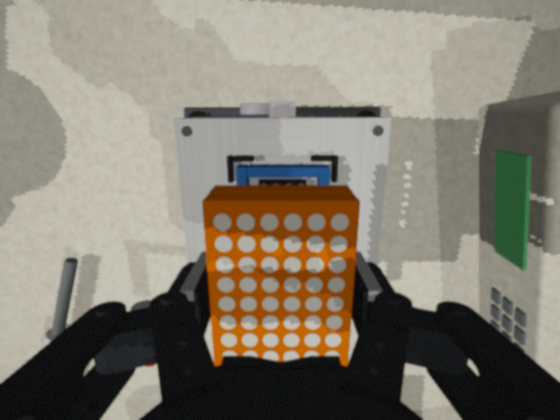

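```bash
python3 -m handwheel '[[0.6,0.0011,0.015,-0.0017,-0.001,0,-0.002],[0.6,0,0.02,0,0,0,0],[0.6,0,0.009,0,0,0,0],[0.6,0,0,0,0,0,0],[0.6,0,0,0,0,0,0],[0.6,0,0,0,0,0,0]]'; python3 w.py w14
```

```text
t: 18.4
eef_pos: [0.6183, -0.1794, 0.1217]
orientation: [[0.984, 0.005, 0.18], [-0.18, -0.003, 0.984], [0.006, -1.0, -0.002]]
force: [0.2, 0.1, 0.2]
grip_width: 0.696
tcp [ 618.3 -179.4  121.7] yaw -10.35 F [0.2 0.1 0.2] w 0.696 t 18.4
shift tool mm [-2.3 17.6  1.2]
turn tool rad [0.0016 0.0008 0.0055] shift in turned axes mm [-2.2 17.6  1.2]
lip -1 -1 0 
lip -1 1 334 [[-38.7, 34.2, 32.7], [-22.2, 37.8, 46.8]]
lip 1 -1 0 
lip 1 1 305 [[15.9, 34.2, 34.5], [32.5, 37.4, 46.8]]
frame 1150 [[-32.2, 27.0, 36.0], [26.5, 31.2, 41.0]]
plate 11830 [[-30.5, -17.1, -32.6], [29.1, -11.5, 39.8]] (array([-0.7,  1.8]), array([62.2, 77.3]), 0.8)
```

View pics/w14.png

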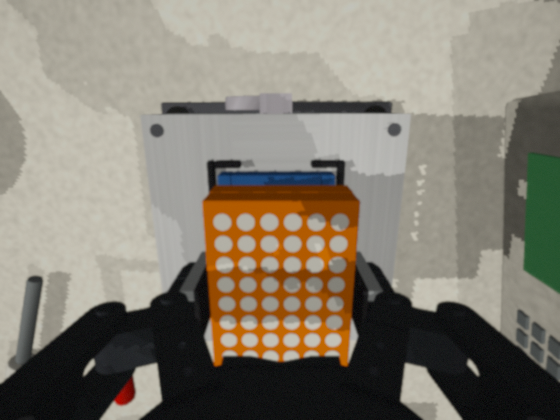

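```bash
python3 -m handwheel '[[0.6,-0.0022,0.005,0.0012,0.0015,0,0.005],[0.6,0,0.004,0,0,0,0],[0.6,0,0.002,0,0,0,0],[0.6,0,0,0,0,0,0],[0.6,0,0,0,0,0,0],[0.6,0,0,0,0,0,0],[0.6,0,0,0,0,0,0]]'; python3 w.py w15
```

```text
t: 19.15
eef_pos: [0.6158, -0.1778, 0.1095]
orientation: [[0.984, -0.001, 0.18], [-0.18, 0.0, 0.984], [-0.001, -1.0, 0.0]]
force: [0.4, 0.2, -1.3]
grip_width: 0.693
tcp [ 615.8 -177.8  109.5] yaw -10.37 F [ 0.4  0.2 -1.3] w 0.693 t 19.15
shift tool mm [0.5 5.4 0.1]
turn tool rad [-0.0003  0.0005 -0.0012] shift in turned axes mm [0.5 5.4 0.1]
lip -1 -1 0 
lip -1 1 340 [[-35.5, 22.0, 35.7], [-19.0, 26.0, 45.6]]
lip 1 -1 0 
lip 1 1 331 [[18.8, 22.0, 35.0], [35.6, 25.3, 45.8]]
frame 315 [[-29.1, 14.7, 38.5], [29.2, 19.0, 39.9]]
plate 11400 [[-30.3, -17.0, -33.4], [29.2, -11.4, 39.8]] (array([-0.7,  1.4]), array([61.9, 77.3]), 0.1)
```

View pics/w15.png

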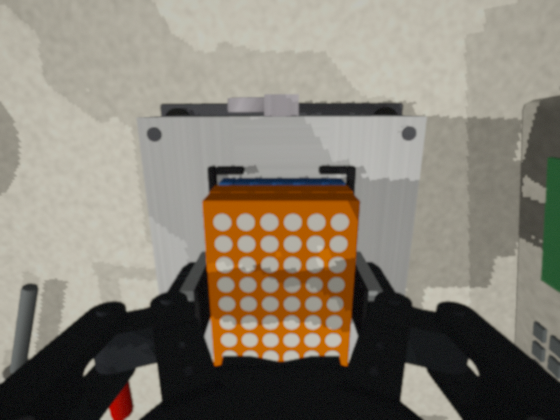

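```bash
python3 -m handwheel '[[0.6,0.0005,0.002,0,0,0,-0.001],[0.6,0,0.0015,0,0,0,0],[0.6,0,0.001,0,0,0,0],[0.6,0,0.0005,0,0,0,0],[0.6,0,0,0,0,0,0],[0.6,0,0,0,0,0,0]]';python3 -m handwheel '[[0.6,0,0.0008,0,0,0,0],[0.6,0,0,0,0,0,0],[0.6,0,0,0,0,0,0]]'
```

```text
t: 19.8
eef_pos: [0.6162, -0.1778, 0.1043]
orientation: [[0.984, -0.0, 0.18], [-0.18, 0.0, 0.984], [-0.001, -1.0, 0.0]]
force: [0.7, 0.5, -0.8]
grip_width: 0.693
t: 20.1
eef_pos: [0.6163, -0.1779, 0.104]
orientation: [[0.984, 0.0, 0.18], [-0.18, 0.0, 0.984], [0.0, -1.0, 0.0]]
force: [-1.2, 0.1, 1.0]
grip_width: 0.691
```

```bash
python3 -m handwheel '[[0.6,0,0.0005,0,0,0,0],[0.6,0,0,0,0,0,0],[0.6,0,0,0,0,0,0]]';python3 -m handwheel '[[0.8,0,0,0,0,0,0],[0.8,0,0,0,0,0,0],[0.8,0,0,0,0,0,0],[0.9,0,-0.005,0,0,0,0],[0.95,0,-0.015,0,0,0,0],[0.95,0,-0.03,0,0,0,0],[0.95,0,-0.03,0,0,0,0],[0.95,0,-0.01,0,0,0,0],[0.95,0,0,0,0,0,0],[0.95,0,0,0,0,0,0]]'
cat > chk.py <<'E'
from h import *
import sys
plan([.6163,-.1778,.2],-10.4)
d=get_image('wrist'); save(d,sys.argv[1])
P,u,v=pts(d)
hsv=cv2.cvtColor(d['image'],cv2.COLOR_RGB2HSV)[v,u]
near=np.hypot(P[:,0]-.616,P[:,1]+.178)<.06
m=near&(P[:,2]>.114)&(P[:,2]<.126)
print('plate top',m.sum(),rect(P[m]),np.percentile(P[m][:,2],[5,50,95]))
F=P[m];A=np.c_[F[:,:2]-F[:,:2].mean(0),np.ones(len(F))];print('tilt',np.linalg.lstsq(A,F[:,2],rcond=None)[0])
g=d['image'].max(2)
ok=(g[v,u]<60)&(P[:,2]>.083)&(P[:,2]<.0895)&near; print('lips',rect(P[ok]))
E
python3 chk.py w16
```

```text
t: 20.4
eef_pos: [0.6163, -0.1779, 0.104]
orientation: [[0.984, 0.0, 0.18], [-0.18, 0.0, 0.984], [0.0, -1.0, 0.0]]
force: [-1.9, 0.9, 5.4]
grip_width: 0.697
t: 21.4
eef_pos: [0.6161, -0.1779, 0.1924]
orientation: [[0.984, -0.001, 0.18], [-0.18, 0.001, 0.984], [-0.001, -1.0, 0.0]]
force: [-0.2, -0.4, -0.6]
grip_width: 0.949
tcp [ 616.1 -177.9  192.4] yaw -10.37 F [-0.2 -0.4 -0.6] w 0.949 t 21.4
shift tool mm [ 0.2 -7.6  0.1]
turn tool rad [-0.0005  0.0005 -0.0012] shift in turned axes mm [ 0.2 -7.6  0.1]
plate top 9909 (array([ 615.8, -178.1]), array([60.1, 80.1]), -10.5) [0.1181146 0.1192346 0.1202749]
tilt [ 0.00045646 -0.0019922   0.11921184]
lips (array([ 623. , -138.2]), array([10.8, 71.5]), 80.2)
```

View pics/w16.png

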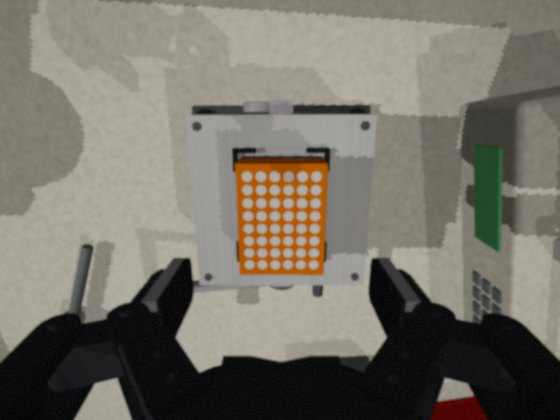

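```bash
python3 -m handwheel '[[1,-0.01,0,-0.01,0,0,0],[1,-0.02,0,-0.02,0,0,0],[1,-0.025,0,-0.025,0,0,0],[1,-0.025,0.01,-0.025,0,0,0],[1,-0.02,0.02,-0.02,0,0,0],[1,-0.0183,0.015,-0.0158,0,0,0],[1,0,0,0,0,0,0],[1,0,0,0,0,0,0],[1,0,0,0,0,0,0]]'
cat > lv.py <<'E'
from h import *
import sys
plan([.4791,-.2705,.0523],-10.4)
d=get_image('wrist'); save(d,sys.argv[1])
P,u,v=pts(d); s=r.state();R=np.array(s['orientation']);Q=(P-s['eef_pos'])@R*1000
hsv=cv2.cvtColor(d['image'],cv2.COLOR_RGB2HSV)[v,u]
m=((hsv[:,0]<8)|(hsv[:,0]>172))&(hsv[:,1]>130)&(abs(Q[:,0])<40)&(abs(Q[:,2])<50)&(P[:,2]>.03)&(P[:,2]<.2)
print('grip',m.sum(),rect(P[m]),rect(Q[m][:,[0,2]]/1000),np.percentile(P[m][:,2],[5,50,95,99]))
E
python3 lv.py w17
```

```text
t: 22.35
eef_pos: [0.4796, -0.2702, 0.148]
orientation: [[0.984, -0.0, 0.179], [-0.179, 0.001, 0.984], [-0.0, -1.0, 0.001]]
force: [0.4, -1.4, 1.2]
grip_width: 1.002
tcp [ 479.6 -270.2  148. ] yaw -10.33 F [ 0.4 -1.4  1.2] w 1.002 t 22.35
shift tool mm [-0.4 95.7 -0.5]
turn tool rad [-0.0007  0.0012 -0.0003] shift in turned axes mm [-0.4 95.7 -0.4]
grip 1285 (array([ 478.5, -271.6]), array([14.2, 47.7]), -9.9) (array([-1.3, -1.7]), array([14.2, 47.7]), 0.4) [0.06320093 0.0661413  0.06768822 0.06818521]
```

View pics/w17.png

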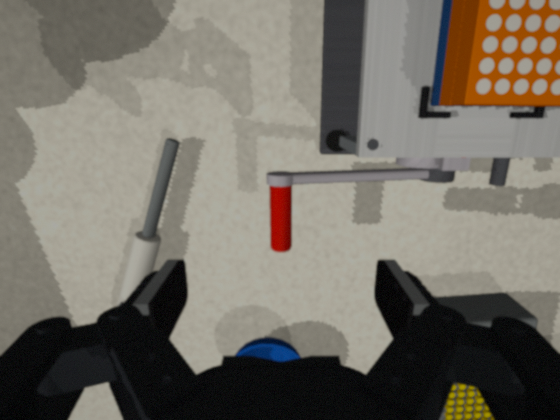

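```bash
python3 -m handwheel '[[0.6,-0.0006,0.015,-0.0012,0,0,0],[0.6,0,0.025,0,0,0,0],[0.6,0,0.025,0,0,0,0],[0.6,0,0.02,0,0,0,0],[0.6,0,0.01,0,0,0,0],[0.6,0,0,0,0,0,0],[0.6,0,0,0,0,0,0],[0.6,0,0,0,0,0,0]]' 35; python3 lv.py w18
```

```text
t: 23.2
eef_pos: [0.4792, -0.2722, 0.0546]
orientation: [[0.984, 0.002, 0.18], [-0.18, -0.001, 0.984], [0.002, -1.0, -0.001]]
force: [0.2, -0.2, -0.9]
grip_width: 0.599
tcp [ 479.2 -272.2   54.6] yaw -10.36 F [ 0.2 -0.2 -0.9] w 0.599 t 23.2
shift tool mm [-0.4  2.3  1.7]
turn tool rad [0.0009 0.0007 0.002 ] shift in turned axes mm [-0.4  2.3  1.7]
grip 3281 (array([ 487.7, -273.6]), array([33.2, 48.4]), -10.6) (array([8.6, 0.2]), array([33.2, 48.4]), -0.2) [0.06312912 0.06621358 0.06759268 0.06804857]
```

View pics/w18.png

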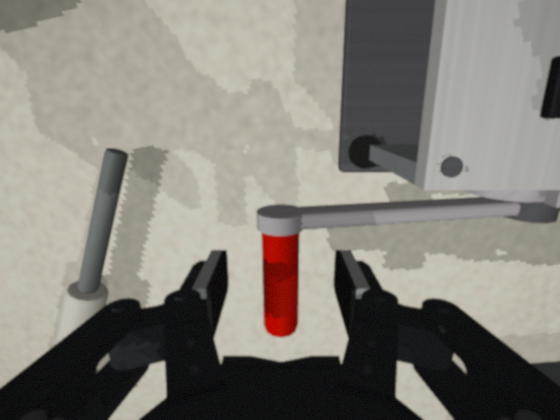

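Centred on the grip; close on it.

```bash
python3 -m handwheel '[[0.3,0,0.002,0,0,0,0.002],[0.1,0,0,0,0,0,0],[0.1,0,0,0,0,0,0],[0.1,0,0,0,0,0,0],[0.1,0,0,0,0,0,0],[0.1,0,0,0,0,0,0],[0.1,0,0,0,0,0,0]]' 35
python3 - <<'E'
import numpy as np
a=np.array([.17+.1*i for i in range(15)]); x=-120*np.cos(a); z=120*np.sin(a)
print(np.round(np.diff(x),1), np.round(np.diff(z),1))
E
```

```text
t: 23.95
eef_pos: [0.479, -0.2718, 0.0515]
orientation: [[0.984, -0.0, 0.18], [-0.18, 0.0, 0.984], [-0.0, -1.0, 0.0]]
force: [4.6, -0.6, 0.5]
grip_width: 0.176
[ 2.6  3.8  4.9  6.   7.   7.9  8.8  9.5 10.2 10.8 11.3 11.6 11.9 12. ] [11.7 11.4 11.  10.4  9.8  9.   8.2  7.3  6.3  5.2  4.1  3.   1.8  0.6]
```

```bash
python3 -m handwheel '[[0.1,0.0026,-0.0117,0,0,0,0],[0.1,0.0038,-0.0114,0,0,0,0],[0.1,0.0049,-0.011,0,0,0,0],[0.1,0.006,-0.0104,0,0,0,0],[0.1,0,0,0,0,0,0],[0.1,0,0,0,0,0,0]]';python3 - <<'E'
from h import *
a=.57; n=np.array([.6163,-.1778]);ex=np.array([.9836,-.1805]);ey=np.array([.1805,.9836])
p=n-.116*ey-.12*np.cos(a)*ex
plan([*p,.04+.12*np.sin(a)-.0085],-10.4)
save(get_image('wrist'),'w19')
E
```

```text
t: 24.55
eef_pos: [0.4931, -0.2743, 0.0939]
orientation: [[0.984, -0.008, 0.18], [-0.18, 0.002, 0.984], [-0.008, -1.0, 0.0]]
force: [-2.2, -1.4, -3.5]
grip_width: 0.171
tcp [ 493.1 -274.3   93.9] yaw -10.39 F [-2.2 -1.4 -3.5] w 0.171 t 24.55
shift tool mm [ 2.7 -2.3  1.2]
turn tool rad [-0.0005  0.0001 -0.0077] shift in turned axes mm [ 2.7 -2.3  1.2]
```

View pics/w19.png

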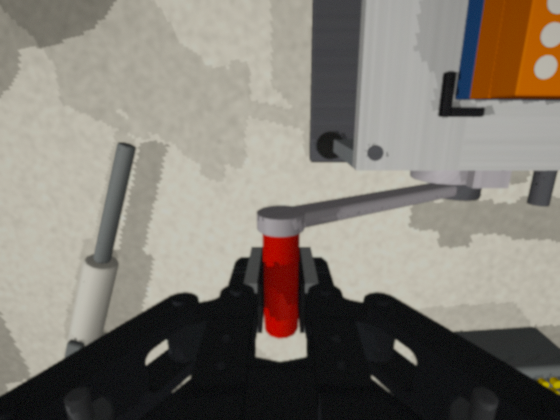

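```bash
python3 -m handwheel '[[0.1,0.007,-0.0098,0,0,0,0],[0.1,0.0079,-0.009,0,0,0,0],[0.1,0.0088,-0.0082,0,0,0,0],[0.1,0.0095,-0.0073,0,0,0,0],[0.1,0.0102,-0.0063,0,0,0,0],[0.1,0.0108,-0.0052,0,0,0,0],[0.1,0.0113,-0.0041,0,0,0,0],[0.1,0.0116,-0.003,0,0,0,0],[0.1,0.0119,-0.0018,0,0,0,0],[0.1,0.012,-0.0006,0,0,0,0],[0.1,0,0,0,0,0,0],[0.1,0,0,0,0,0,0]]';cat > up.py <<'E'
from h import *
import sys
a=1.57; n=np.array([.6163,-.1778]);ex=np.array([.9836,-.1805]);ey=np.array([.1805,.9836])
p=n-.116*ey-.12*np.cos(a)*ex
plan([*p,.04+.12*np.sin(a)-.0085],-10.4)
e=np.array(r.state()['eef_pos']); q=(e[:2]-(n-.116*ey))@ex; h=e[2]+.0085-.04
print('angle est cam',np.arctan2(h,-q)-.17,'radius',np.hypot(q,h))
d=get_image('wrist');save(d,sys.argv[1]+'w')
P,u,v=pts(d); nest=.0
m=(P[:,2]>.113)&(P[:,2]<.127)&(np.hypot(P[:,0]-.616,P[:,1]+.178)<.06);print('wrist plate',m.sum(),rect(P[m]) if m.sum()>20 else '',np.median(P[m][:,2]))
for c,b in (('top',(120,260,290,430)),('side',(140,230,240,380))):
    d=get_image(c); cv2.imwrite('pics/%s%s.png'%(sys.argv[1],c),cv2.resize(d['image'][b[0]:b[1],b[2]:b[3],::-1],None,fx=5,fy=5,interpolation=cv2.INTER_CUBIC)[:600,:800])
    P,u,v=pts(d);hsv=cv2.cvtColor(d['image'],cv2.COLOR_RGB2HSV)[v,u]
    m=(np.hypot(P[:,0]-.616,P[:,1]+.178)<.06)&(P[:,2]>.11)&(P[:,2]<.13);print(c,'plate',m.sum(),rect(P[m]) if m.sum()>20 else '')
E
python3 up.py u1
```

```text
t: 25.8
eef_pos: [0.5945, -0.2926, 0.1529]
orientation: [[0.984, -0.002, 0.18], [-0.18, 0.001, 0.984], [-0.002, -1.0, 0.0]]
force: [-3.2, 0.9, 4.3]
grip_width: 0.172
tcp [ 594.5 -292.6  152.9] yaw -10.36 F [-3.2  0.9  4.3] w 0.172 t 25.8
shift tool mm [0.6 1.4 0.9]
turn tool rad [-0.0002  0.0007 -0.0017] shift in turned axes mm [0.6 1.4 0.9]
angle est cam 1.395201786683651 radius 0.12140209735401546
wrist plate 12908 (array([ 612.7, -195.6]), array([44.4, 60.5]), 79.5) 0.11914914545339564
top plate 728 (array([ 617.2, -178.4]), array([61. , 78.5]), -10.8)
side plate 335 (array([ 613.7, -175.9]), array([62.4, 89.4]), -9.4)
```

View pics/u1w.png

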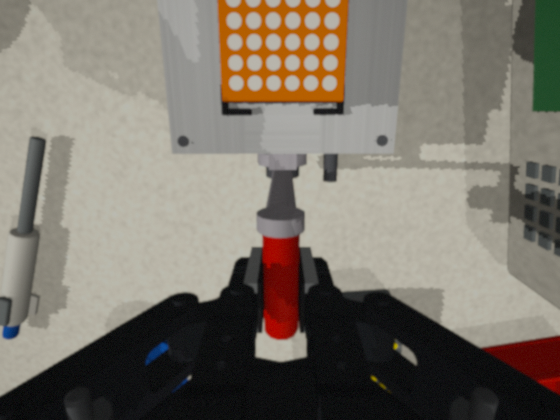

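View pics/u1side.png

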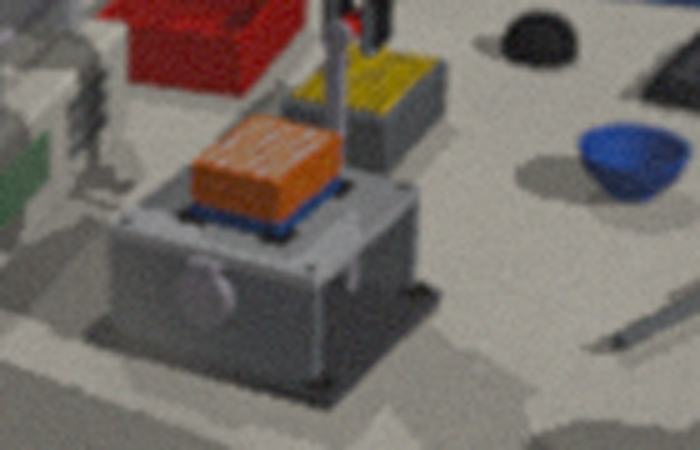

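View pics/u1top.png

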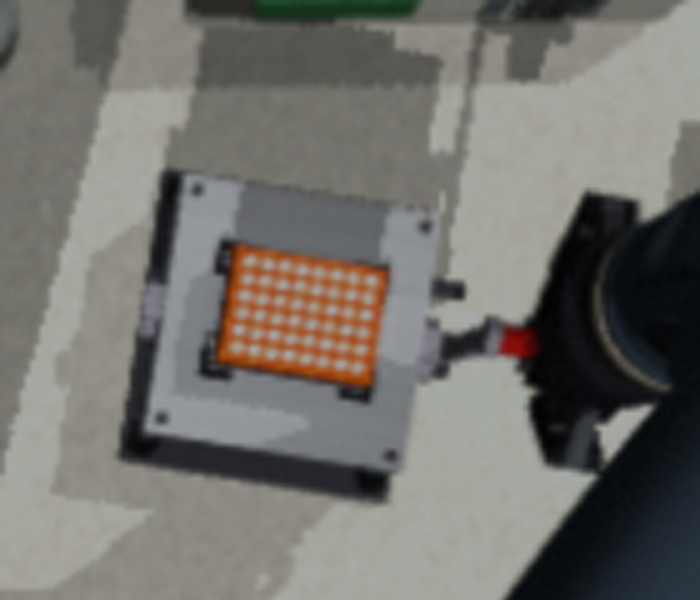

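```bash
python3 -m handwheel '[[0.1,0.001,0,0,0,0,0],[0.1,0,0,0,0,0,0],[0.1,0,0,0,0,0,0],[0.1,0,0,0,0,0,0],[0.1,0,0,0,0,0,0],[0.1,0,0,0,0,0,0]]' 35; python3 up.py u2
python3 - <<'E'
from h import *
print(np.round(r.state()['joint_velocities'],3),r.state()['force'])
d=get_image('top')
for o in ['spent_plate','pipette','waste_bowl','tip_box','buffer_bottle','bead_vial','beaker']:
    print(o,[(round(m['p'],2),np.round(m['bbox']).tolist()) for m in models.boxes_of(d,o)[:2]])
E
```

```text
t: 26.55
eef_pos: [0.5951, -0.2927, 0.1529]
orientation: [[0.984, -0.002, 0.18], [-0.18, 0.001, 0.984], [-0.002, -1.0, 0.0]]
force: [-3.7, 1.0, 5.5]
grip_width: 0.174
tcp [ 595.1 -292.7  152.9] yaw -10.37 F [-3.7  1.   5.5] w 0.174 t 26.55
shift tool mm [0.  1.4 0.9]
turn tool rad [-0.0003  0.0005 -0.002 ] shift in turned axes mm [0.  1.4 0.9]
angle est cam 1.3999479767263965 radius 0.12141620690983143
wrist plate 12910 (array([ 612.7, -195.7]), array([44.4, 60.6]), 79.6) 0.11913426339199665
top plate 726 (array([ 617.1, -178.6]), array([60.8, 78.6]), -10.5)
side plate 332 (array([ 613.5, -176.5]), array([63.6, 87.4]), -10.0)
[ 0.001 -0.001  0.001  0.    -0.001  0.001] [-3.93652129  1.65870689  5.58288633]
spent_plate [(0.97, [216.0, 140.0, 30.0, 28.0])]
pipette [(0.64, [361.0, 264.0, 6.0, 3.0])]
waste_bowl []
tip_box []
buffer_bottle [(0.71, [272.0, 114.0, 21.0, 26.0])]
bead_vial [(0.53, [186.0, 139.0, 15.0, 17.0])]
beaker [(0.9, [110.0, 152.0, 34.0, 28.0]), (0.39, [330.0, 169.0, 37.0, 28.0])]
```

All still and steady; handing in.

```bash
python3 -c "
from rig import r
print(r.job_done())"
```

```text
the job is handed in; nothing more can be done
None
```

The pile is built, and the job was handed in at about 27 s with the gripper still holding the lever straight up. `job_done` reported no verdict.

- **Frame:** I set the larger blue frame in the nest. A wrist picture showed it within about 0.5 mm of the lips' centre and level. The contact height matched the deck at 82 mm.
- **Plate:** I set the orange plate on the frame and let go. Its top centre measured within about 0.2 mm of the frame's, with the same yaw, level, and 26 mm above the frame's top.
- **Lever:** I pinched the red grip at 35 N and swung it up. The measured tool position puts the lever at about 1.40 rad. The hold was steady, with joint speeds near zero and a wrist force of about 7 N. A rough reading of the wrist picture, taken just before a final 1 mm nudge, put the lever about 0.015 rad lower, well inside the limit.
- **After the swing:** The plate had not moved.

**Not fully checked:**
- **Magnet lift:** I could not see it under the plate, so it is inferred from the lever angle.
- **Bystanders:** In the last top picture the arm hid the waste bowl, the tip box and most of the pipette. The wrist and side views showed nothing disturbed, and the other bystanders were where they started.

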